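Load the bracket on the sloping drill fixture and clamp it

TASK

Set the aluminium angle bracket flat on the sloping bed of the drill fixture, between the two low side rails, with its upright flange at the low end up against the stop, and let go of it. Then swing the hold-down clamp down until its rubber foot presses on the bracket, and leave it like that. Do not disturb the pipe piece, the hammer or the sheet offcut on the bench.

Things in the scene. Friction and masses are not known exactly. Their poses are not given: they have to be found in the camera images.
- bracket: loose L-shaped aluminium bracket, about 180 g, lying on its base. Base 100 (its x) x 60 (its y) x 8 mm; upright flange 60 wide (y), 8 mm thick (x), its top 50 mm above the underside, at the -x end, flush with it. Origin: centre of the underside; x from flange to free end
- flange_top (a point): middle of the top edge of the bracket's flange: bracket frame (-46, 0, 50) mm
- fixture: drill fixture fixed on the bench: base plate 190 x 130 mm, grey stand, sloping bed; origin at the bench, near the middle of the base plate. On the bed, in bed axes: two side rails 6 mm high, x 15 to 100, inner faces at y = +-36 mm (72 mm apart); two hinge cheeks 40 mm high at x 138 to 162 with the clamp between them
- bed: dark steel bed 190 x 110 mm, sloping 30 degrees, low end roughly towards the robot. Origin: on its surface at the middle of the foot of the stop's upper face, 70 mm above the bench; x up the slope, y across, z square out of the bed. Stop: bar across the low end, x -10 to 0, 90 mm wide, 12 mm high. A bracket against the stop has its origin at bed (50, 0, 0) mm
- clamp (a joint): hold-down clamp hinge, rad: 0 = arm parallel to the bed with its foot just touching the top of the bracket's 8 mm base; about 1.57 = arm square to the bed (open); range -0.08 (no bracket) to 2.1. Stiff hinge: the arm stays where it is left; about 3 to 4 N at the crossbar moves it
- clamp_bar (a point): middle of the black round crossbar at the clamp arm's tip, 14 mm thick, 84 mm long along bed y, 105 mm from the hinge axis. The steel arm is 24 mm wide, 10 mm thick. Clamp down: bar at bed (45, 0, 30) mm
- clamp_hinge (a point): clamp hinge axis (parallel to bed y), at bed (150, 0, 30) mm; at angle q the bar is at bed (150 - 105 cos q, 0, 30 + 105 sin q) mm
- foot: black rubber foot under the clamp arm, 22 mm across, 17 mm tall, 75 mm from the hinge; origin at the centre of its pressing face
- pipe: bystander: short dark steel pipe piece standing on end, 50 mm across, 55 mm tall; origin at its foot
- hammer: bystander: hammer lying on the bench, origin under its middle
- offcut: bystander: steel sheet offcut 70 x 50 x 6 mm lying on the bench; origin under its centre
Things that resemble listed ones, but are neither listed nor needed, are in the scene too. Leave any purple look-alike of the fixture alone. Several things have the shape of the bracket; the one meant has the colours described above.

How it is judged:
By the outcome, as a careful person would: the job done as asked, in the order asked, and still so for the second after the job is handed in, with the robot touching nothing.
It also fails if it takes over 70 s, if anything falls off the work surface, if the arm or the gripper's body presses on something with over 40 N, if the wrist force passes 120 N, or if a joint passes its speed limit or range.

ROBOT

A 7-joint arm with a two-finger parallel gripper is mounted at the origin on the work surface. World frame = base frame: x ahead of the robot, y to its left, z up, the work surface at z = 0. Lengths are in m, angles in rad, forces in N, time in s.
With the tool pointing down it reaches from about 0.4 to 0.925 m from the base axis. Payload 4.1 kg.
Tool frame: the origin (TCP) lies at the very end of the fingers, on their centre line; the grasp point (between the pads) lies 19 mm behind it; z points along the fingers, y is the line along which they close (so a half turn about z gives the same grasp; the last joint's range is limited). The gripper opens to 85 mm and grips with 20 to 120 N. Pads are 22 mm wide; open, the fingers measure 114 mm over their backs; the gripper's body (76 mm by 85 mm) begins 54 mm behind the grasp point. The pads swing forward as they close: fully open they stand 13 mm farther back than shut.
Start: joints at [1.003, 0.398, 0.045, 1.537, -0.019, 1.207, -0.051], TCP at [0.294, -0.58, 0.231] pointing down, gripper open.
Joint ranges: [-2.82, 2.82], [-0.49, 2.23], [-1.37, 1.46], [0, 2.46], [-1.36, 4.5], [0.23, 2], [-2.94, 2.94]. Speed limits (rad/s): [2.57, 2.57, 3.14, 3.14, 3.14, 3.14, 3.14].

INTERFACE

Orientations are given as a unit quaternion [w, x, y, z].
In Python, from workcell import state, snapshot, calibration, finish_job, outline_of gives the robot as it stands. The module is installed in compiled form; this text tells all that it offers.
- The arm moves only by the tool send_rows, never from a script. Its argument "increments" is text: rows parted by semicolons, each of 7 numbers parted by spaces: the turn, a rotation vector about the tool's x, y, z in rad, then the shift along the tool's x, y, z in m, then the opening, from -1 (shut) to 1 (fully open). In form: wx wy wz tx ty tz gripper; .... A call has 1 to 8 rows; each row is the pose to reach, as a shift and turn from the pose commanded when the call began, along the tool's axes at that moment; what a row does not reach only later rows make up. A row lasts 1/12 s, in which the tool goes at most 41.7 mm and 7.16 degrees, less where a joint would pass 70% of its speed; a pose out of reach is approached as far as the arm can. A call with a gripper value outside its range is refused whole. The fingers move at their own pace and stop on an object; the grip force is fixed at half the most. Time passes only in rows, so rows that repeat a pose let the fingers close. It gives the time, the measured TCP pose, the force, the opening and the grip force at its end, in the units of the state.
- state(): the state, without advancing time (a new reading comes with each control period).
- snapshot(name): name is "scene" or "top"; returns the picture (400x640x3 uint8, red, green, blue); there is no depth.
- calibration(name): a dict with "fx", "fy", "cx", "cy" (pixels), "R" (3x3) and "t" (3): a world point X has camera coordinates R X + t. Camera axes: x right, y down, z forward; pixel columns grow to the right and rows downward; lengths in m; the calibration is good to about 2 mm. A picture is of the moment at which its call begins. calibration takes no time and is no camera call.
- finish_job(): hands the job in; it is judged then, once.
Trained networks look in the newest picture that a camera, given by its name, has taken for a name from the list of things; names that differ only in an ending like _2 or _b are one class to them, and where a whole thing is asked for, a point or a joint stands for the part that bears it (a point fixed in the world has none). Each returns a list of dicts, best first, with "score" (0 to 1); they miss things now and then, are a little off and sometimes report something else, mostly with a low value. They report only what shows in the picture. A call takes as long as a camera call. They do not tell look-alikes from the thing itself.
- outline_of(camera, query): "mask" (400x640 bool, what is visible of it) and "centre" ([column, row] in pixels, amid what is visible of it).
The state is a dict: "t": time; "q": joint angles; "dq": joint speeds; "effort": joint torques, N m; "ee_pos": TCP position; "tcp_rot": TCP orientation; "force": force on the tool from outside, world axes, zero at the start; "wrist_torque": the same for the moment, N m; "gripper_width": opening from 0.0 (shut) to 1.0 (fully open); "grip_force": force on a finger pad.
Only numpy, scipy, OpenCV 4.12 (cv2) and the standard library are available. Lean on these libraries where they do the work, as an engineer would, in place of code of your own. Each camera call takes 0.05 s, during which the arm holds its last target. There are 200 camera calls.

## Working session

There is one attempt and no reset: what is moved stays moved. The work goes in short steps, Python scripts to look and compute and a tool call to move; the robot and the scene stay as the last step left them, time stands still between calls to the robot, and variables do not carry over. Pictures are saved under pics/ and viewed, at most 10 in all, crops included, and the job is handed in when it is done.

Besides the shell and the picture viewer there is one more tool, called as name(argument=value, ...) on one line, values as JSON. send_rows: Moves the arm, as the interface text tells. Its arguments: {"type":"object","properties":{"increments":{"type":"string"}},"required":["increments"]}

```bash
mkdir -p pics; ls
python3 - <<'E'
from workcell import *
import cv2,numpy as np
for n in("scene","top"):
    p=snapshot(n); cv2.imwrite(f"pics/{n}0.png",p[:,:,::-1]); c=calibration(n); print(n,{k:np.round(v,4).tolist() for k,v in c.items()})
    for q in("bracket","fixture","clamp","pipe","hammer","offcut"):
        for d in outline_of(n,q): print(q,round(d["score"],2),np.round(d["centre"]),d["mask"].sum())
s=state(); print(s)
E
```

```text
pics
scene {'fx': 392.9837, 'fy': 392.9837, 'cx': 325.0574, 'cy': 197.5693, 'R': [[0.238, 0.9713, 0.0034], [0.5714, -0.1372, -0.8091], [-0.7854, 0.1945, -0.5876]], 't': [-0.0937, -0.2112, 1.3316]}
bracket 0.7 [170. 281.] 1323
bracket 0.56 [234. 256.] 1394
fixture 0.74 [267. 183.] 3457
fixture 0.56 [442. 220.] 6557
clamp 0.74 [261. 145.] 170
clamp 0.71 [457. 153.] 1021
pipe 0.89 [328. 213.] 590
hammer 0.85 [420. 314.] 2497
hammer 0.58 [233. 252.] 1423
hammer 0.5 [454. 157.] 937
offcut 0.74 [353. 262.] 610
top {'fx': 504.1974, 'fy': 504.1974, 'cx': 322.6977, 'cy': 196.2695, 'R': [[0.0072, -1.0, -0.0027], [-0.9767, -0.0065, -0.2144], [0.2144, 0.0042, -0.9767]], 't': [-0.0425, 0.5954, 1.2704]}
bracket 0.69 [396. 217.] 795
bracket 0.2 [230. 192.] 4049
fixture 0.65 [363. 299.] 3582
fixture 0.58 [232. 197.] 4081
clamp 0.83 [214. 171.] 298
clamp 0.64 [365. 309.] 553
pipe 0.64 [311. 242.] 182
hammer 0.75 [280. 134.] 1043
offcut 0.79 [305. 198.] 432
{'t': 0.7, 'q': array([ 1.00299591,  0.39837039,  0.04510207,  1.53656778, -0.01866556,
        1.20688154, -0.05069668]), 'dq': array([ 0.00105581,  0.00076308,  0.00072494, -0.0013709 , -0.00137633,
        0.00170485, -0.00153738]), 'effort': array([-9.17529615e-04, -4.74883318e+01,  1.36229150e+00, -2.54470772e+01,
        1.16336311e-02,  9.24439664e-04, -3.51559754e-05]), 'ee_pos': array([ 0.29372447, -0.57991421,  0.23138027]), 'tcp_rot': array([1.00015255e-04, 9.72643628e-01, 2.32302308e-01, 5.09691995e-06]), 'force': array([-0.21711608,  0.4078753 , -0.82032359]), 'wrist_torque': array([0.04383923, 0.00264317, 0.03300589]), 'grip_force': 0.0, 'gripper_width': 1.0017500192022726}
```

View pictures.

View pics/scene0.png

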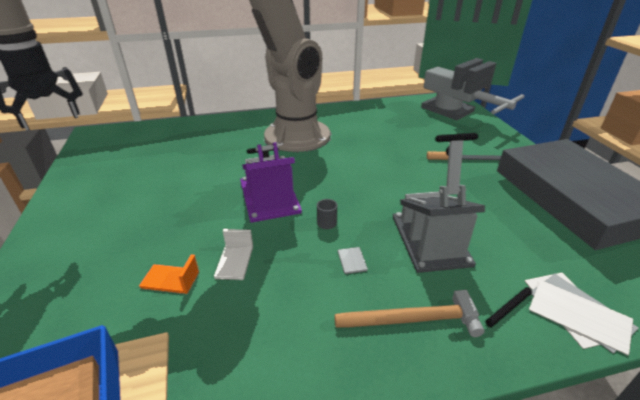

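View pics/top0.png

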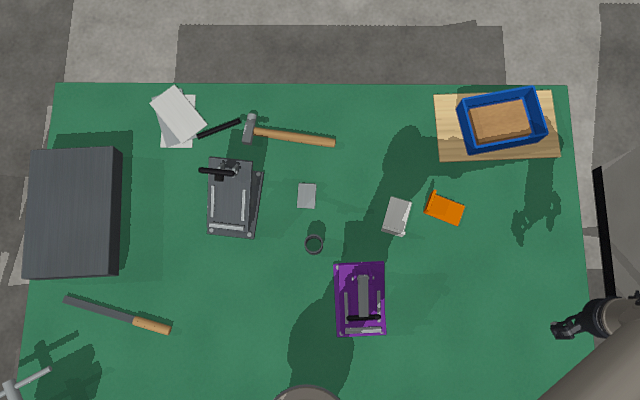

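Run:
```python
import cv2,numpy as np
t=cv2.imread("pics/top0.png");s=cv2.imread("pics/scene0.png")
z=lambda im,x,y,w,h,k:cv2.resize(im[y:y+h,x:x+w],None,fx=k,fy=k,interpolation=cv2.INTER_CUBIC)
o=np.zeros((600,800,3),np.uint8)
a=z(t,200,150,70,95,6);o[:570,:420]=a
b=z(t,378,190,40,50,5);o[:250,430:630]=b
c=z(s,210,225,50,58,6);o[252:600,430:730]=c
cv2.imwrite("pics/crop0.png",o)
```

```text
(no output)
```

View pics/crop0.png

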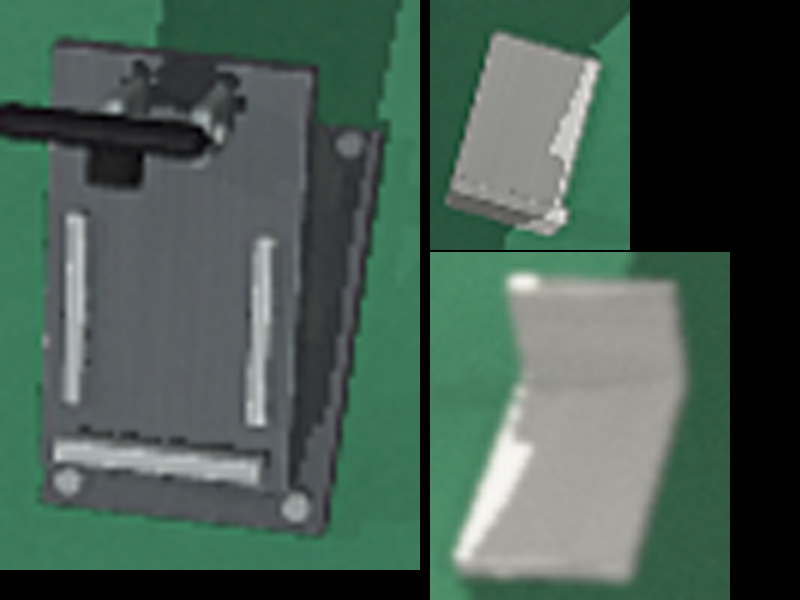

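```bash
cat > h.py <<'E'
import numpy as np,cv2
from scipy.optimize import minimize,least_squares
from scipy.spatial.transform import Rotation as Rn
from workcell import calibration,state
C={n:calibration(n) for n in("scene","top")}
def proj(n,X):
    c=C[n];Y=np.asarray(X)@np.array(c["R"]).T+np.array(c["t"])
    return np.c_[c["fx"]*Y[:,0]/Y[:,2]+c["cx"],c["fy"]*Y[:,1]/Y[:,2]+c["cy"]]
def bracket(p,R,t):  # boxes
    return [box(-50,50,-30,30,0,8)@R.T+t,box(-50,-42,-30,30,0,50)@R.T+t]
def box(a,b,c,d,e,f): return np.array([[x,y,z] for x in(a,b) for y in(c,d) for z in(e,f)])/1000.
def Rz(a): return Rn.from_euler("z",a).as_matrix()
def bedR(yaw): return Rz(yaw)@Rn.from_euler("y",-np.pi/6).as_matrix()
def go(pos,R):  # increments in the tool frame
    s=state();w,x,y,z=s["tcp_rot"];R0=Rn.from_quat([x,y,z,w])
    print("w",np.round((R0.inv()*Rn.from_matrix(R)).as_rotvec(),3),"t",np.round(R0.inv().apply(np.array(pos)-s["ee_pos"]),4),"| at",np.round(s["ee_pos"],4),"q",np.round(s["q"],2))
def sil(n,boxes,S=4):
    m=np.zeros((400*S,640*S),np.uint8)
    for b in boxes: cv2.fillConvexPoly(m,cv2.convexHull(np.round((proj(n,b)+.5)*S).astype(np.int32)),1)
    return m
E
cat > fit.py <<'E'
from h import *
im={n:cv2.imread(f"pics/{n}0.png") for n in C}
win={"scene":(212,225,262,285),"top":(378,190,415,240)}
ms={}
for n,(a,b,c,d) in win.items():
    hsv=cv2.cvtColor(cv2.resize(im[n],None,fx=4,fy=4,interpolation=cv2.INTER_LINEAR),cv2.COLOR_BGR2HSV)
    m=(hsv[...,1]<75).astype(np.uint8);k=np.zeros_like(m);k[4*b:4*d,4*a:4*c]=1;ms[n]=m*k;print(n,ms[n].sum()/16)
def cost(v,ns=("scene","top")):
    o=0
    for n in ns:
        s=sil(n,bracket(0,Rz(v[2]),np.array([v[0],v[1],0])));o+=1-(s&ms[n]).sum()/(s|ms[n]).sum()
    return o
# start
c=C["top"];R=np.array(c["R"]);t=np.array(c["t"])
def ray(n,u,z):
    c=C[n];R=np.array(c["R"]);o=-R.T@np.array(c["t"]);d=R.T@np.array([(u[0]-c["cx"])/c["fx"],(u[1]-c["cy"])/c["fy"],1]);return o+d*(z-o[2])/d[2]
p0=ray("top",(396,217),.01)
for ns in(("scene","top"),("scene",),("top",)):
    r=minimize(cost,[p0[0],p0[1],-.25],args=(ns,),method="Nelder-Mead",options=dict(initial_simplex=np.array([[0,0,0],[.02,0,0],[0,.02,0],[0,0,.2]])+[p0[0],p0[1],-.25],xatol=1e-4,fatol=1e-5))
    print("bracket",ns,np.round(r.x,4),round(r.fun,3))
# fixture, crop points -> pixels
P=lambda x,y:[200+x/6-.4,150+y/6-.4]
obs=np.array([P(87,213),P(81,403),P(257,238),P(246,425),P(55,462),P(257,484)])
mod=np.array([[100,36,6],[15,36,6],[100,-36,6],[15,-36,6],[-10,45,12],[-10,-45,12]])/1000.
f=lambda v:(proj("top",mod@bedR(v[2]).T+[v[0],v[1],.07])-obs).ravel()
b0=ray("top",(230,230),.07);r=least_squares(f,[b0[0],b0[1],-.08]);print("bed",np.round(r.x,4),np.round(r.fun,1))
B=r.x
for q in(1.2,1.57,1.8,2.1):
    X=np.array([[150-105*np.cos(q),y,30+105*np.sin(q)] for y in(42,0,-42)])/1000@bedR(B[2]).T+[B[0],B[1],.07]
    print(q,*(np.round(proj(n,X)).tolist() for n in C))
# overlay of bed features on the scene view
BX=lambda X:np.array(X)/1000@bedR(B[2]).T+[B[0],B[1],.07]
print("stop/cheeks/hinge scene",np.round(proj("scene",BX([[150,0,30],[162,0,40]]))).tolist())
E
python3 fit.py
```

```text
scene 1566.375
top 856.1875
bracket ('scene', 'top') [ 0.5549 -0.2405 -0.293 ] 0.093
bracket ('scene',) [ 0.554  -0.2413 -0.3096] 0.061
bracket ('top',) [ 0.5548 -0.24   -0.2831] 0.03
bed [ 0.5211  0.2107 -0.118 ] [ 0.2  0.5 -0.1  0.1 -0.1 -0.3 -0.2 -0.2 -0.2 -0.4  0.4  0.2]
1.2 [[463.0, 140.0], [443.0, 141.0], [423.0, 142.0]] [[198.0, 195.0], [216.0, 197.0], [234.0, 200.0]]
1.57 [[472.0, 135.0], [451.0, 137.0], [430.0, 138.0]] [[197.0, 180.0], [216.0, 182.0], [234.0, 185.0]]
1.8 [[478.0, 136.0], [456.0, 137.0], [435.0, 139.0]] [[198.0, 170.0], [216.0, 172.0], [235.0, 174.0]]
2.1 [[486.0, 142.0], [464.0, 143.0], [441.0, 144.0]] [[200.0, 156.0], [218.0, 158.0], [237.0, 160.0]]
stop/cheeks/hinge scene [[452.0, 191.0], [455.0, 186.0]]
```

```bash
cat >> h.py <<'E'
def toolR(y,z): return np.c_[np.cross(y,z),y,z]
BR=np.array([.5549,-.2405]);BY=-.29
gy=np.array([np.cos(BY),np.sin(BY),0]);gR=toolR(gy,np.array([0,0,-1.]))
FL=np.r_[BR,0]-.046*gy
BB=bedR(-.118);B0=np.array([.5211,.2107,.07])
bR=toolR(BB[:,0],-BB[:,2])
bed=lambda x,y,z:B0+BB@(np.array([x,y,z])/1000)
E
python3 -c "
from h import *
go(FL+[0,0,.12],gR)"
```

```text
w [ 0.     0.    -0.812] t [ 0.353  -0.2164  0.1113] | at [ 0.2937 -0.5799  0.2314] q [ 1.    0.4   0.05  1.54 -0.02  1.21 -0.05]
```

send_rows(increments="0 0 -0.1 0.044 -0.027 0.014 1;0 0 -0.2 0.080 -0.049 0.026 1;0 0 -0.3 0.116 -0.071 0.037 1;0 0 -0.42 0.152 -0.093 0.048 1;0 0 -0.54 0.188 -0.115 0.059 1;0 0 -0.66 0.224 -0.137 0.071 1;0 0 -0.75 0.26 -0.16 0.082 1;0 0 -0.812 0.296 -0.182 0.094 1")

```text
t: 1.37
ee_pos: [0.4629, -0.3041, 0.1444]
tcp_rot: [0.001, 0.801, 0.599, 0.0]
force: [0.3, -0.2, 0.3]
gripper_width: 1.001
grip_force: 0.0
```

```bash
python3 -c "
from h import *
go(FL+[0,0,.12],gR);go(FL+[0,0,.02],gR)"
```

```text
w [0.001 0.    0.004] t [0.0872 0.0242 0.0244] | at [ 0.4629 -0.3041  0.1444] q [ 0.7   0.32 -0.23  1.86  0.09  0.97  0.14]
w [0.001 0.    0.004] t [0.0872 0.0241 0.1244] | at [ 0.4629 -0.3041  0.1444] q [ 0.7   0.32 -0.23  1.86  0.09  0.97  0.14]
```

send_rows(increments="0 0 0 0 0 0 1;0 0 0 0 0 0 1;0 0 0 0 0 0 1")

```text
t: 1.62
ee_pos: [0.4619, -0.3064, 0.1446]
tcp_rot: [0.0, 0.802, 0.597, -0.0]
force: [-0.2, -1.2, 0.4]
gripper_width: 0.996
grip_force: 0.0
```

```bash
python3 -c "
from h import *
go(FL+[0,0,.12],gR);go(FL+[0,0,.02],gR)"
```

```text
w [ 0.     0.001 -0.   ] t [0.0898 0.0242 0.0245] | at [ 0.4619 -0.3064  0.1446] q [ 0.7   0.32 -0.23  1.86  0.09  0.97  0.14]
w [ 0.     0.001 -0.   ] t [0.0899 0.0242 0.1245] | at [ 0.4619 -0.3064  0.1446] q [ 0.7   0.32 -0.23  1.86  0.09  0.97  0.14]
```

send_rows(increments="0 0 0 0.03 0.008 0.008 1;0 0 0 0.06 0.016 0.016 1;0 0 0 0.09 0.024 0.025 1;0 0 0 0.09 0.024 0.045 1;0 0 0 0.09 0.024 0.07 1;0 0 0 0.09 0.024 0.095 1;0 0 0 0.09 0.024 0.115 1;0 0 0 0.09 0.024 0.1245 1")

```text
t: 2.28
ee_pos: [0.5085, -0.2283, 0.0177]
tcp_rot: [-0.001, 0.803, 0.596, -0.002]
force: [-0.7, 0.3, -0.6]
gripper_width: 0.996
grip_force: 0.0
```

send_rows(increments="0 0 0 0 0 0 1;0 0 0 0 0 0 0.5;0 0 0 0 0 0 0;0 0 0 0 0 0 -1;0 0 0 0 0 0 -1;0 0 0 0 0 0 -1;0 0 0 0 0 0 -1;0 0 0 0 0 0 -1")

```text
t: 2.95
ee_pos: [0.5112, -0.2264, 0.0205]
tcp_rot: [0.0, 0.802, 0.598, 0.0]
force: [-1.0, 0.6, 5.7]
gripper_width: 0.084
grip_force: 59.7
```

```bash
python3 -c "
from h import *
go(FL+[0,0,.02],gR);print(state()['gripper_width'],state()['grip_force'])"
```

```text
w [0.001 0.    0.   ] t [-0.001  -0.0001  0.0005] | at [ 0.5112 -0.2264  0.0205] q [ 0.53  0.49 -0.24  1.93  0.17  0.73 -0.1 ]
0.08438356369542073 59.70220685005188
```

send_rows(increments="0 0 0 0 0 -0.02 -1;0 0 0 0 0 -0.05 -1;0 0 0 0 0 -0.09 -1;0 0 0 0 0 -0.13 -1;0 0 0 0 0 -0.16 -1;0 0 0 0 0 -0.18 -1;0 0 0 0 0 -0.18 -1;0 0 0 0 0 -0.18 -1")

```text
t: 3.62
ee_pos: [0.511, -0.2263, 0.2003]
tcp_rot: [0.001, 0.802, 0.598, 0.0]
force: [0.5, 0.2, -2.9]
gripper_width: 0.081
grip_force: 58.7
```

```bash
python3 -c "
from h import *
go(bed(10,0,110),bR);print(state()['gripper_width'],state()['force'],bed(10,0,110))"
```

```text
w [-0.521  0.045 -0.168] t [ 0.4138 -0.1609  0.0297] | at [ 0.511  -0.2263  0.2003] q [ 0.57  0.27 -0.28  1.79  0.08  1.09 -0.02]
0.08087046335031974 [ 0.46765591  0.15317595 -2.86632081] [0.4750825  0.21615541 0.17026279]
```

send_rows(increments="-0.04 0 -0.01 0.025 -0.010 0 -1;-0.08 0.01 -0.03 0.055 -0.021 0 -1;-0.13 0.01 -0.04 0.085 -0.033 0 -1;-0.18 0.015 -0.06 0.115 -0.045 0 -1;-0.23 0.02 -0.07 0.145 -0.056 0 -1;-0.28 0.02 -0.09 0.175 -0.068 0 -1;-0.33 0.03 -0.1 0.2 -0.078 0 -1;-0.33 0.03 -0.1 0.215 -0.084 0 -1")

```text
t: 4.28
ee_pos: [0.4868, 0.0066, 0.196]
tcp_rot: [0.121, 0.759, 0.631, 0.108]
force: [-0.2, 0.6, -1.3]
gripper_width: 0.08
grip_force: 59.1
```

send_rows(increments="0 0 0 0 0 0 -1;0 0 0 0 0 0 -1")

```text
t: 4.45
ee_pos: [0.49, 0.0043, 0.1977]
tcp_rot: [0.121, 0.76, 0.63, 0.108]
force: [-0.9, -0.2, -1.9]
gripper_width: 0.085
grip_force: 59.1
```

```bash
python3 -c "
from h import *
go(bed(10,0,110),bR);print(state()['gripper_width'],state()['force'],bed(10,0,110))"
```

```text
w [-0.196  0.017 -0.066] t [ 0.2052 -0.0603  0.0111] | at [0.49   0.0043 0.1977] q [ 0.34 -0.03 -0.49  2.17  0.13  0.68 -0.43]
0.08531787322210155 [-0.91066553 -0.18740821 -1.9485417 ] [0.4750825  0.21615541 0.17026279]
```

send_rows(increments="-0.03 0 -0.01 0.03 -0.009 0.002 -1;-0.06 0.005 -0.02 0.06 -0.018 0.003 -1;-0.1 0.01 -0.03 0.09 -0.027 0.005 -1;-0.13 0.01 -0.04 0.12 -0.035 0.006 -1;-0.16 0.015 -0.05 0.15 -0.044 0.008 -1;-0.19 0.017 -0.06 0.18 -0.053 0.01 -1;-0.196 0.017 -0.066 0.205 -0.06 0.011 -1;-0.196 0.017 -0.066 0.205 -0.06 0.011 -1")

```text
t: 5.12
ee_pos: [0.4767, 0.2212, 0.1712]
tcp_rot: [0.191, 0.72, 0.643, 0.175]
force: [1.0, 0.6, -2.8]
gripper_width: 0.08
grip_force: 59.2
```

send_rows(increments="0 0 0 0 0 0 -1;0 0 0 0 0 0 -1")

```text
t: 5.28
ee_pos: [0.4779, 0.2133, 0.1714]
tcp_rot: [0.195, 0.724, 0.64, 0.172]
force: [0.4, -1.0, -3.0]
gripper_width: 0.082
grip_force: 59.1
```

Run:
```python
from h import *
from workcell import snapshot
go(bed(10,0,110),bR);go(bed(10,0,50),bR)
t=snapshot("top")[:,:,::-1].copy();s=snapshot("scene")[:,:,::-1].copy()
# overlay expected bracket in grip (green) 
st=state();w,x,y,z=st["tcp_rot"];R=Rn.from_quat([x,y,z,w]).as_matrix()
bRt=np.c_[R[:,1],-R[:,0]*-1*-1 if 0 else np.cross(-R[:,2],R[:,1]),-R[:,2]]
o=st["ee_pos"]-bRt@np.array([-.046,0,.0205])
def crop(im,n,x,y,w,h,k):
    i=cv2.resize(im[y:y+h,x:x+w],None,fx=k,fy=k,interpolation=cv2.INTER_CUBIC)
    for b in bracket(0,bRt,o):
        u=(proj(n,b)+.5-[x,y])*k
        for a in range(8):
            for c in range(a):
                if bin(a^c).count("1")==1: cv2.line(i,tuple(map(int,u[a])),tuple(map(int,u[c])),(0,0,255),1)
    return i
a=crop(t,"top",190,140,95,115,4.2);b=crop(s,"scene",390,90,95,115,4.2)
print(a.shape);cv2.imwrite("pics/pre.png",np.hstack([a,b])[:600,:800])
```

```text
w [ 0.001  0.003 -0.004] t [ 0.0025 -0.0033 -0.0006] | at [0.4779 0.2133 0.1714] q [ 0.04  0.09 -0.82  2.22  0.81  0.67 -1.5 ]
w [ 0.001  0.003 -0.004] t [ 0.0027 -0.0033  0.0594] | at [0.4779 0.2133 0.1714] q [ 0.04  0.09 -0.82  2.22  0.81  0.67 -1.5 ]
(483, 399, 3)
```

View pics/pre.png

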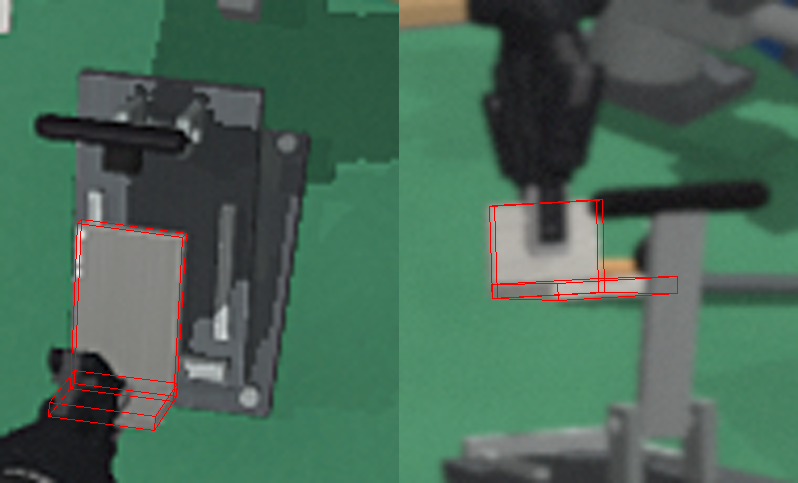

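send_rows(increments="0.001 0.003 -0.004 0.0025 -0.0043 0.01 -1;0.001 0.003 -0.004 0.0025 -0.0043 0.025 -1;0.001 0.003 -0.004 0.0025 -0.0043 0.04 -1;0.001 0.003 -0.004 0.0025 -0.0043 0.055 -1;0.001 0.003 -0.004 0.0025 -0.0043 0.068 -1;0.001 0.003 -0.004 0.0025 -0.0043 0.078 -1;0.001 0.003 -0.004 0.0025 -0.0043 0.0794 -1;0.001 0.003 -0.004 0.0025 -0.0043 0.0794 -1")

```text
t: 6.05
ee_pos: [0.5142, 0.2119, 0.1013]
tcp_rot: [0.194, 0.722, 0.642, 0.173]
force: [-0.4, -0.8, -1.5]
gripper_width: 0.077
grip_force: 59.2
```

```bash
cat > pl.py <<'E'
from h import *
import sys
from workcell import snapshot
go(bed(9,0,30),bR);s=state();print(s['force'],s['force']@BB)
t=snapshot("top")[:,:,::-1].copy()
w,x,y,z=s["tcp_rot"];R=Rn.from_quat([x,y,z,w]).as_matrix()
print("bed pos",BB.T@(s["ee_pos"]-B0)*1000)
i=cv2.resize(t[140:255,190:285],None,fx=5,fy=5,interpolation=cv2.INTER_CUBIC)
u=snapshot("scene")[:,:,::-1];j=cv2.resize(u[150:265,395:460],None,fx=5,fy=5,interpolation=cv2.INTER_CUBIC)
cv2.imwrite(sys.argv[1],np.hstack([i,j]))
E
python3 pl.py pics/pl1.png
```

```text
w [ 0.002 -0.001  0.   ] t [-0.0003 -0.0006  0.0006] | at [0.5142 0.2119 0.1013] q [-0.03  0.29 -0.74  2.23  1.14  0.64 -1.76]
[-0.42137213 -0.82380124 -1.50544746] [-1.03111524 -0.86767919 -1.14302633]
bed pos [ 9.61580978  0.34816098 30.56276012]
```

View pics/pl1.png

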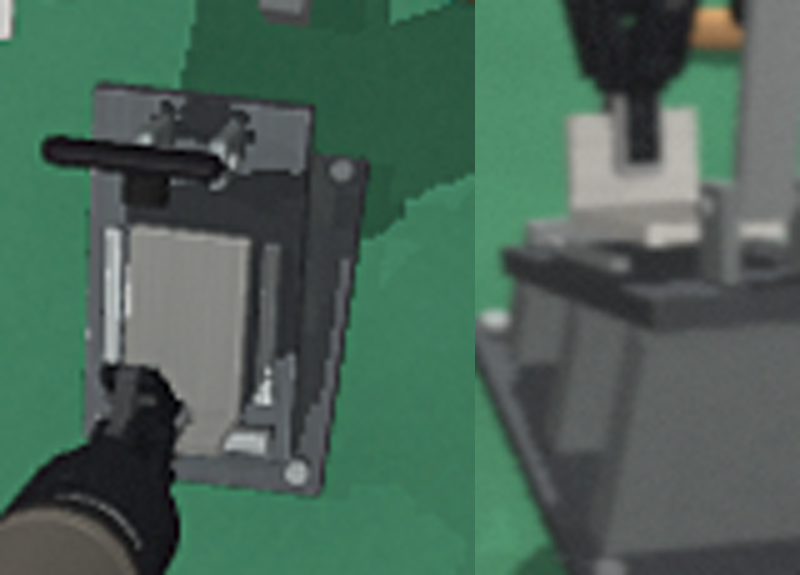

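send_rows(increments="0.002 -0.001 0 -0.0003 -0.001 0.003 -1;0.002 -0.001 0 -0.0003 -0.002 0.006 -1;0.002 -0.001 0 -0.0003 -0.0025 0.0085 -1;0.002 -0.001 0 -0.0003 -0.0025 0.01 -1;0.002 -0.001 0 -0.0003 -0.0025 0.01 -1;0.002 -0.001 0 -0.0003 -0.0025 0.01 -1")

```text
t: 6.65
ee_pos: [0.5168, 0.2131, 0.0919]
tcp_rot: [0.193, 0.721, 0.642, 0.173]
force: [-0.2, -0.1, -1.3]
gripper_width: 0.083
grip_force: 59.2
```

```bash
python3 -c "
from h import *
go(bed(4,0,20),bR);s=state();print(s['force']@BB,BB.T@(s['ee_pos']-B0)*1000)"
```

```text
w [ 0.001 -0.002  0.002] t [-0.0019 -0.003   0.0012] | at [0.5168 0.2131 0.0919] q [-0.04  0.31 -0.73  2.23  1.18  0.64 -1.8 ]
[-0.80752477 -0.15946875 -0.98579379] [ 6.99528947  1.85623747 21.23493647]
```

send_rows(increments="0 0 0 -0.0015 0 0.001 -1;0 0 0 -0.0015 -0.001 0.002 -1;0 0 0 -0.0015 -0.002 0.002 -1;0 0 0 -0.0015 -0.003 0.002 -1;0 0 0 -0.0015 -0.003 0.002 -1")

```text
t: 7.07
ee_pos: [0.517, 0.2122, 0.0911]
tcp_rot: [0.195, 0.721, 0.642, 0.174]
force: [-1.9, -1.8, 7.9]
gripper_width: 0.083
grip_force: 60.6
```

```bash
python3 -c "
from h import *
go(bed(4,0,20),bR);s=state();print(s['force']@BB,BB.T@(s['ee_pos']-B0)*1000)"
```

```text
w [ 0.006 -0.002  0.002] t [-0.001  -0.0029  0.0004] | at [0.517  0.2122 0.0911] q [-0.04  0.31 -0.73  2.23  1.19  0.64 -1.81]
[ 2.51062595 -2.03790314  7.62062988] [ 6.85495937  0.9831751  20.41701743]
```

send_rows(increments="0 0 0 0 -0.001 -0.001 -1;0 0 0 0 -0.002 -0.001 -1;0 0 0 0 -0.003 -0.001 -1;0 0 0 0 -0.004 -0.001 -1;0 0 0 0 -0.004 -0.001 -1")

```text
t: 7.48
ee_pos: [0.5143, 0.2123, 0.09]
tcp_rot: [0.196, 0.721, 0.642, 0.175]
force: [6.8, -0.2, 5.4]
gripper_width: 0.082
grip_force: 59.8
```

```bash
python3 -c "
from h import *
go(bed(4,0,20),bR);s=state();print(s['force']@BB,BB.T@(s['ee_pos']-B0)*1000)"
```

```text
w [ 0.007 -0.002  0.002] t [-0.0008 -0.      0.0008] | at [0.5143 0.2123 0.09  ] q [-0.05  0.31 -0.73  2.24  1.2   0.64 -1.83]
[8.57711501 0.57390712 1.33220373] [ 4.01922018  0.83018659 20.79793457]
```

send_rows(increments="0 0 0 0 0.001 0.001 -1;0 0 0 0 0.002 0.001 -1;0 0 0 0 0.002 0.001 -0.8;0 0 0 0 0.002 0.001 -0.5;0 0 0 0 0.002 0.001 -0.3;0 0 0 0 0.002 0 -0.3;0 0 0 0 0.002 0 -0.3")

```text
t: 8.07
ee_pos: [0.5122, 0.2118, 0.088]
tcp_rot: [0.193, 0.721, 0.643, 0.172]
force: [0.7, 0.1, -0.2]
gripper_width: 0.349
grip_force: 0.0
```

```bash
python3 pl.py pics/pl2.png; python3 -c "
from h import *
go(bed(4,0,130),bR);s=state();print(s['force']@BB,s['gripper_width'])"
```

```text
w [-0.    -0.002  0.002] t [-0.0001  0.0078 -0.0099] | at [0.5122 0.2118 0.088 ] q [-0.05  0.31 -0.73  2.24  1.19  0.63 -1.82]
[ 0.71281363  0.14707467 -0.16198943] [ 0.51703238  0.22996887 -0.48555807]
bed pos [ 1.21986373  0.07408668 20.13314365]
w [ 0.    -0.002  0.002] t [ 0.      0.0024 -0.1098] | at [0.5125 0.2119 0.0882] q [-0.05  0.31 -0.73  2.24  1.19  0.63 -1.82]
[ 0.12252596 -0.00671023  0.60201438] 0.3480351926213573
```

View pics/pl2.png

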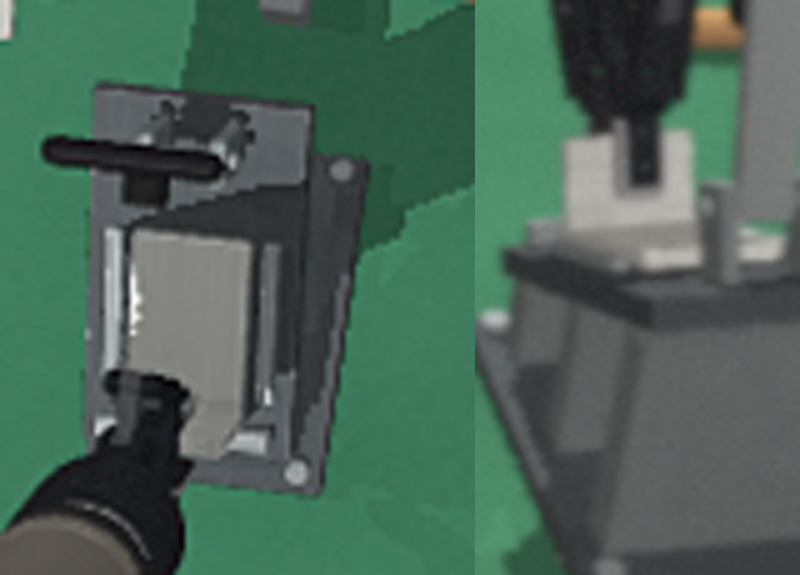

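send_rows(increments="0 0 0 0 0.002 -0.01 -0.3;0 0 0 0 0.0024 -0.03 -0.3;0 0 0 0 0.0024 -0.06 -0.3;0 0 0 0 0.0024 -0.095 -0.3;0 0 0 0 0.0024 -0.13 -0.3;0 0 0 0 0.0024 -0.155 -0.3;0 0 0 0 0.0024 -0.16 -0.2;0 0 0 0 0.0024 -0.16 -0.2")

```text
t: 8.83
ee_pos: [0.4357, 0.2215, 0.2303]
tcp_rot: [0.195, 0.721, 0.642, 0.175]
force: [-0.1, -1.2, -0.3]
gripper_width: 0.4
grip_force: 0.0
```

Run:
```python
from h import *
from workcell import snapshot
go(bed(174,-27,180),bR);go(bed(174,-27,118),bR);s=state();print(s['gripper_width'])
# bracket check against model, clamp bar pixel fit
for n in C:
    im=snapshot(n)[:,:,::-1].copy();cv2.imwrite(f"pics/{n}1.png",im)
R=BB;b=bracket(0,R,bed(50,0,0))
o=[]
for n,(x,y,w,h) in {"top":(190,140,95,115),"scene":(390,125,65,115)}.items():
    i=cv2.resize(cv2.imread(f"pics/{n}1.png")[y:y+h,x:x+w],None,fx=5,fy=5,interpolation=cv2.INTER_CUBIC)
    for q in b:
        u=(proj(n,q)+.5-[x,y])*5
        for a in range(8):
            for c in range(a):
                if bin(a^c).count("1")==1: cv2.line(i,tuple(map(int,u[a])),tuple(map(int,u[c])),(0,0,255),1)
    for q,col in((1.7,(0,255,255)),(1.8,(255,0,0)),(1.9,(255,0,255))):
        u=(proj(n,np.array([bed(150-105*np.cos(q),e,30+105*np.sin(q)) for e in(42,-42)]))+.5-[x,y])*5
        cv2.line(i,tuple(map(int,u[0])),tuple(map(int,u[1])),col,1)
    o.append(i)
cv2.imwrite("pics/chk.png",np.hstack(o))
```

```text
w [ 0.005 -0.003  0.002] t [-0.028   0.1683  0.0027] | at [0.4357 0.2215 0.2303] q [ 0.07 -0.1  -0.86  2.21  0.52  0.73 -1.26]
w [ 0.005 -0.003  0.002] t [-0.0282  0.168   0.0647] | at [0.4357 0.2215 0.2303] q [ 0.07 -0.1  -0.86  2.21  0.52  0.73 -1.26]
0.39955036453115844
```

View pics/chk.png

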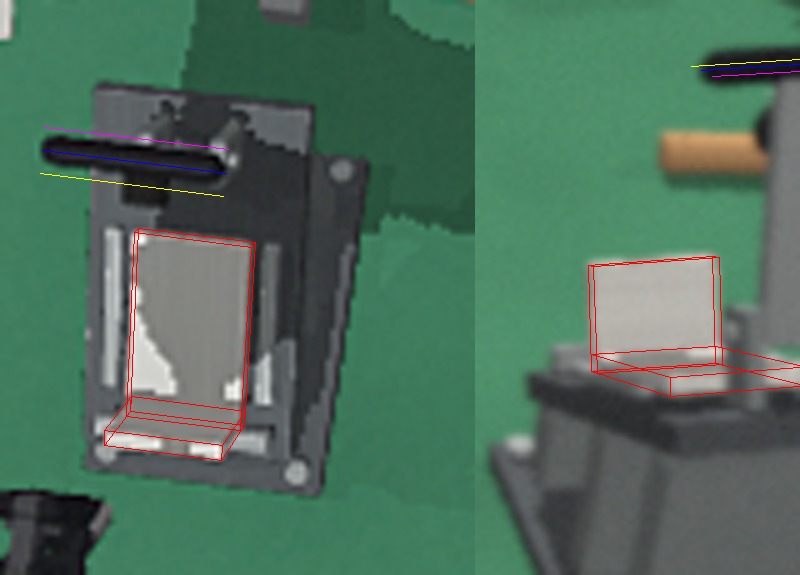

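send_rows(increments="0 0 0 -0.005 0.03 0 0.2;0 0 0 -0.01 0.06 0 0.2;0.005 -0.003 0 -0.015 0.09 0 0.2;0.005 -0.003 0.002 -0.02 0.12 0 0.2;0.005 -0.003 0.002 -0.024 0.145 0 0.2;0.005 -0.003 0.002 -0.028 0.163 0 0.2;0.005 -0.003 0.002 -0.028 0.168 0 0.2;0.005 -0.003 0.002 -0.028 0.168 0 0.2")

```text
t: 9.6
ee_pos: [0.5774, 0.175, 0.3102]
tcp_rot: [0.191, 0.724, 0.641, 0.169]
force: [0.4, 0.8, 0.6]
gripper_width: 0.602
grip_force: 0.0
```

send_rows(increments="0 0 0 0 0 0 0.2;0 0 0 0 0 0 0.2")

```text
t: 9.77
ee_pos: [0.575, 0.1768, 0.3104]
tcp_rot: [0.192, 0.722, 0.643, 0.169]
force: [-0.2, 0.1, -0.9]
gripper_width: 0.605
grip_force: 0.0
```

```bash
python3 -c "
from h import *
go(bed(174.5,-27,118),bR)"
```

```text
w [-0.007  0.002  0.002] t [0.0004 0.0049 0.0614] | at [0.575  0.1768 0.3104] q [ 0.16  0.04 -0.72  1.91  0.47  0.83 -0.92]
```

Descend over the bar, then close.

send_rows(increments="-0.007 0.002 0.002 0 0.005 0.01 0.2;-0.007 0.002 0.002 0 0.005 0.025 0.2;-0.007 0.002 0.002 0 0.005 0.04 0.2;-0.007 0.002 0.002 0 0.005 0.052 0.2;-0.007 0.002 0.002 0 0.005 0.06 0.2;-0.007 0.002 0.002 0 0.005 0.0614 0.2;-0.007 0.002 0.002 0 0.005 0.0614 0.2;-0.007 0.002 0.002 0 0.005 0.0614 -0.2")

```text
t: 10.43
ee_pos: [0.6109, 0.1727, 0.2621]
tcp_rot: [0.194, 0.722, 0.641, 0.174]
force: [-0.7, 0.4, -0.6]
gripper_width: 0.475
grip_force: 0.0
```

send_rows(increments="0 0 0 0 0 0 -0.4;0 0 0 0 0 0 -0.6;0 0 0 0 0 0 -1;0 0 0 0 0 0 -1;0 0 0 0 0 0 -1")

```text
t: 10.85
ee_pos: [0.6109, 0.1725, 0.2623]
tcp_rot: [0.194, 0.722, 0.641, 0.174]
force: [-4.8, 0.8, 3.9]
gripper_width: 0.138
grip_force: 58.8
```

Run:
```python
from h import *
s=state();p=BB.T@(s["ee_pos"]-B0)*1000;print(p,s['force']@BB,s['gripper_width'],s['grip_force'])
q=np.pi-np.arcsin(min(1,(p[2]+14-30)/105));q0=np.arccos((150-p[0])/105);print("q from x",q0)
# arc steps in tool axes (x=bed y, y=bed x, z=-bed z)
for q in np.arange(1.8,-.01,-.1):
    d=np.array([105*(np.cos(q0)-np.cos(q)),105*(np.sin(q)-np.sin(q0))]);print(round(q,2),"ty %.1f tz %.1f"%(d[0],-d[1]))
```

```text
[177.26451392 -27.31700648 119.71142117] [-2.27255269  0.20779299  5.86714248] 0.13824704359447054 58.77502799034119
q from x 1.8334685465248042
1.8 ty -3.4 tz -0.9
1.7 ty -13.7 tz -2.7
1.6 ty -24.2 tz -3.6
1.5 ty -34.7 tz -3.3
1.4 ty -45.1 tz -2.1
1.3 ty -55.4 tz 0.2
1.2 ty -65.3 tz 3.5
1.1 ty -74.9 tz 7.8
1.0 ty -84.0 tz 13.0
0.9 ty -92.5 tz 19.1
0.8 ty -100.4 tz 26.1
0.7 ty -107.6 tz 33.8
0.6 ty -113.9 tz 42.1
0.5 ty -119.4 tz 51.1
0.4 ty -124.0 tz 60.5
0.3 ty -127.6 tz 70.4
0.2 ty -130.2 tz 80.5
0.1 ty -131.7 tz 90.9
-0.0 ty -132.3 tz 101.4
```

send_rows(increments="0 0 0 0 -0.0034 -0.0009 -1;0 0 0 0 -0.0086 -0.0018 -1;0 0 0 0 -0.0137 -0.0027 -1;0 0 0 0 -0.019 -0.0032 -1;0 0 0 0 -0.0242 -0.0036 -1;0 0 0 0 -0.0347 -0.0033 -1;0 0 0 0 -0.0451 -0.0021 -1;0 0 0 0 -0.0554 0.0002 -1")

```text
t: 11.52
ee_pos: [0.5649, 0.1776, 0.2351]
tcp_rot: [0.195, 0.722, 0.64, 0.175]
force: [7.0, -1.0, 1.9]
gripper_width: 0.139
grip_force: 62.3
```

```bash
cat > arc.py <<'E'
from h import *
s=state();p=BB.T@(s["ee_pos"]-B0)*1000;print(p,s['force']@BB,s['gripper_width'],s['grip_force'])
print("q est",np.arctan2(p[2]+14-30,150-p[0]),"r",np.hypot(p[2]-16,150-p[0]),np.round(s["q"],2))
E
python3 arc.py
```

```text
[123.62725439 -27.69853777 119.28100979] [ 7.03541044 -0.12832218 -1.9119301 ] 0.13925377218717483 62.31898784637451
q est 1.320789290116897 r 106.59497499350206 [ 0.11  0.1  -0.71  2.05  0.64  0.7  -1.13]
```

send_rows(increments="0 0 0 0 -0.0099 0.0033 -1;0 0 0 0 -0.0195 0.0076 -1;0 0 0 0 -0.0286 0.0128 -1;0 0 0 0 -0.0371 0.0189 -1;0 0 0 0 -0.045 0.0259 -1;0 0 0 0 -0.0522 0.0336 -1;0 0 0 0 -0.0585 0.0419 -1;0 0 0 0 -0.064 0.0509 -1")

```text
t: 12.18
ee_pos: [0.5353, 0.1808, 0.1583]
tcp_rot: [0.195, 0.722, 0.64, 0.174]
force: [6.0, -2.4, 4.9]
gripper_width: 0.128
grip_force: 66.2
```

```bash
python3 arc.py
```

```text
[ 59.39695135 -27.9846908   67.71860054] [ 7.82676469 -1.67943796  1.0926068 ] 0.12811544707983843 66.18972301483154
q est 0.5186919556944052 r 104.32509797000789 [ 0.03  0.17 -0.69  2.18  0.88  0.61 -1.43]
```

send_rows(increments="0 0 0 0 -0.0046 0.0094 -1;0 0 0 0 -0.0082 0.0193 -1;0 0 0 0 -0.0108 0.0294 -1;0 0 0 0 -0.0116 0.0346 -1;0 0 0 0 -0.0123 0.0398 -1;0 0 0 0 -0.0125 0.0425 -1;0 0 0 0 -0.0127 0.045 -1;0 0 0 0 -0.0127 0.045 -1")

```text
t: 12.85
ee_pos: [0.5463, 0.1796, 0.1121]
tcp_rot: [0.195, 0.723, 0.64, 0.173]
force: [6.6, -0.9, 0.5]
gripper_width: 0.138
grip_force: 70.7
```

```bash
python3 arc.py
```

```text
[ 45.89845091 -27.89159896  22.16437819] [ 5.9910831  -0.12217602 -2.90060776] 0.13817724662840272 70.73589205741882
q est 0.05914598195183638 r 104.28390135617576 [-0.02  0.27 -0.64  2.2   1.07  0.57 -1.61]
```

send_rows(increments="0 0 0 0 0.001 0.001 -1;0 0 0 0 0.001 0.002 -1;0 0 0 0 0.001 0.003 -1;0 0 0 0 0.001 0.004 -1;0 0 0 0 0.001 0.004 -1")

```text
t: 13.27
ee_pos: [0.548, 0.1795, 0.1088]
tcp_rot: [0.194, 0.722, 0.641, 0.173]
force: [-0.2, -1.2, 3.8]
gripper_width: 0.138
grip_force: 71.5
```

```bash
python3 arc.py
```

```text
[ 45.73010222 -27.83058229  18.39341376] [ 1.78728452 -1.17619207  3.31270002] 0.13801587622710088 71.46601796150208
q est 0.02294999413426676 r 104.29736339977376 [-0.02  0.28 -0.63  2.2   1.09  0.57 -1.62]
```

send_rows(increments="0 0 0 0 0 0.001 -1;0 0 0 0 0 0.002 -1;0 0 0 0 0 0.003 -1;0 0 0 0 0 0.003 -1")

```text
t: 13.6
ee_pos: [0.5494, 0.1793, 0.1062]
tcp_rot: [0.194, 0.722, 0.641, 0.173]
force: [-2.4, -1.2, 4.1]
gripper_width: 0.135
grip_force: 71.6
```

```bash
python3 arc.py
```

```text
[ 45.63565626 -27.86453869  15.39625793] [ 0.07288326 -1.46404998  4.6993504 ] 0.13488505331752185 71.62896037101746
q est -0.005784881233690138 r 104.36609003306228 [-0.02  0.28 -0.63  2.2   1.1   0.57 -1.63]
```

send_rows(increments="0 0 0 0 0 0.001 -1;0 0 0 0 0 0.002 -1;0 0 0 0 0 0.002 -1;0 0 0 0 0 0.002 -1")

```text
t: 13.93
ee_pos: [0.5504, 0.1792, 0.104]
tcp_rot: [0.194, 0.723, 0.641, 0.173]
force: [0.6, -0.8, 0.1]
gripper_width: 0.137
grip_force: 72.5
```

```bash
python3 arc.py
```

```text
[ 45.43369773 -27.8408597   13.02284702] [ 0.64150719 -0.75996323 -0.25080256] 0.13703840631874262 72.49109387397766
q est -0.028463748384966785 r 104.60867559814852 [-0.03  0.29 -0.62  2.2   1.1   0.57 -1.64]
```

```bash
cat > chk.py <<'E'
from h import *
import sys
from workcell import snapshot
b=bracket(0,BB,bed(50,0,0));o=[]
for n,(x,y,w,h) in {"top":(190,150,80,95),"scene":(395,140,80,95)}.items():
    i=cv2.resize(snapshot(n)[y:y+h,x:x+w,::-1],None,fx=5,fy=5,interpolation=cv2.INTER_CUBIC)
    for q in b[1:]:
        u=(proj(n,q)+.5-[x,y])*5
        for a in range(8):
            for c in range(a):
                if bin(a^c).count("1")==1: cv2.line(i,tuple(map(int,u[a])),tuple(map(int,u[c])),(0,0,255),1)
    for q,col in((.1,(0,255,255)),(0,(255,0,0)),(-.08,(255,0,255))):
        u=(proj(n,np.array([bed(150-105*np.cos(q),e,30+105*np.sin(q)) for e in(42,-42)]))+.5-[x,y])*5
        cv2.line(i,tuple(map(int,u[0])),tuple(map(int,u[1])),col,1)
    o.append(i)
cv2.imwrite(sys.argv[1],np.hstack(o))
E
python3 chk.py pics/c1.png
```

```text
(no output)
```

View pics/c1.png

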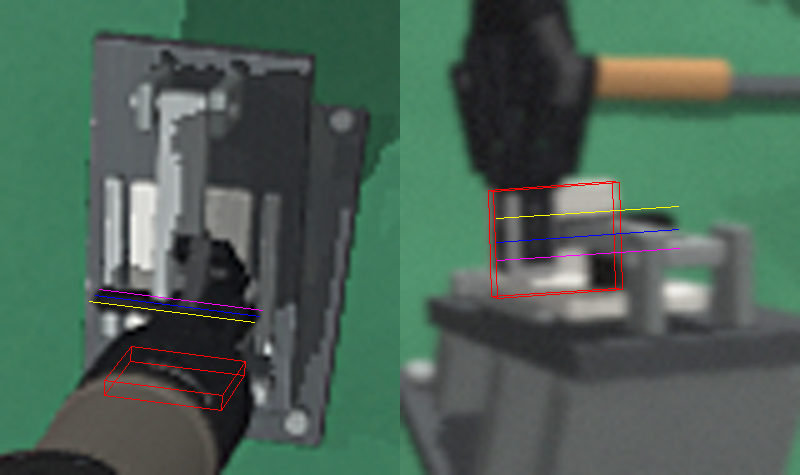

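send_rows(increments="0 0 0 0 0 -0.001 -0.6;0 0 0 0 0 -0.001 -0.4;0 0 0 0 0 -0.001 -0.4;0 0 0 0 0 -0.015 -0.4;0 0 0 0 0 -0.035 -0.4;0 0 0 0 0 -0.06 -0.4;0 0 0 0.014 0 -0.06 -1;0 0 0 0.028 0 -0.06 -1")

```text
t: 14.7
ee_pos: [0.5247, 0.2113, 0.1587]
tcp_rot: [0.195, 0.722, 0.64, 0.175]
force: [1.0, -0.3, -0.5]
gripper_width: 0.028
grip_force: 0.0
```

send_rows(increments="0 0 0 0 0 0 -1;0 0 0 0 0 0 -1;0 0 0 0 0 0 -1")

```text
t: 14.95
ee_pos: [0.524, 0.21, 0.1562]
tcp_rot: [0.194, 0.723, 0.641, 0.173]
force: [0.1, -0.4, -0.0]
gripper_width: -0.001
grip_force: 0.0
```

```bash
python3 arc.py; python3 -c "
from h import *
go(bed(45,0,42),bR)"
```

```text
[45.69432689 -0.3374438  73.15294617] [ 0.11166739 -0.36231039 -0.07831853] -0.000745608324468326 0.0
q est 0.501258017248966 r 118.93751594282497 [-0.02  0.19 -0.71  2.17  0.9   0.65 -1.51]
w [ 0.002  0.    -0.002] t [ 0.0003 -0.0008  0.0312] | at [0.524  0.21   0.1562] q [-0.02  0.19 -0.71  2.17  0.9   0.65 -1.51]
```

send_rows(increments="0 0 0 0 -0.0008 0.008 -1;0 0 0 0 -0.0008 0.016 -1;0 0 0 0 -0.0008 0.022 -1;0 0 0 0 -0.0008 0.027 -1;0 0 0 0 -0.0008 0.031 -1;0 0 0 0 -0.0008 0.033 -1;0 0 0 0 -0.0008 0.035 -1;0 0 0 0 -0.0008 0.037 -1")

```text
t: 15.62
ee_pos: [0.5421, 0.2087, 0.1244]
tcp_rot: [0.194, 0.722, 0.641, 0.173]
force: [-14.1, -1.8, 18.1]
gripper_width: -0.002
grip_force: 11.5
```

```bash
python3 arc.py
```

```text
[45.40640978  0.48201493 36.56546937] [-2.83437728 -3.47746262 22.59081982] -0.0016867498604926888 11.462012082338333
q est 0.19414601332813589 r 106.59623654951551 [-0.05  0.27 -0.67  2.17  1.03  0.63 -1.61]
```

send_rows(increments="0 0 0 0 0 0.001 -1;0 0 0 0 0 0.001 -1;0 0 0 0 0 0.001 -1")

```text
t: 15.87
ee_pos: [0.542, 0.2087, 0.1245]
tcp_rot: [0.195, 0.722, 0.641, 0.173]
force: [-10.1, -2.2, 11.8]
gripper_width: -0.002
grip_force: 7.1
```

```bash
python3 arc.py
```

```text
[45.44101989  0.49348982 36.66369333] [-2.57230786 -3.34059674 15.0602101 ] -0.002007206798913728 7.148080766201019
q est 0.19511293641224914 r 106.58127670037693 [-0.05  0.27 -0.67  2.17  1.03  0.63 -1.62]
```

send_rows(increments="0 0 0 0 0 -0.003 -1;0 0 0 0 0 -0.01 -1;0 0 0 0 0 -0.03 -1;0 0 0 0 0 -0.06 -1;0 0 0 0 0 -0.09 -1;0 0 0 0 -0.02 -0.12 -1;0 0 0 0 -0.04 -0.15 -1;0 0 0 -0.03 -0.05 -0.16 -1")

```text
t: 16.53
ee_pos: [0.4154, 0.2016, 0.2409]
tcp_rot: [0.193, 0.718, 0.644, 0.179]
force: [1.2, -0.8, 0.4]
gripper_width: 0.002
grip_force: 0.0
```

send_rows(increments="0 0 0 -0.035 0 0 -1;0 0 0 -0.07 0 0 -1;0 0 0 -0.105 0 0 -1;0 0 0 -0.14 0 0 -1;0 0 0 -0.15 0 0 -1;0 0 0 -0.15 0 0 -1")

```text
t: 17.03
ee_pos: [0.3975, 0.0418, 0.2363]
tcp_rot: [0.194, 0.724, 0.639, 0.173]
force: [-0.1, -0.2, 0.7]
gripper_width: -0.0
grip_force: 0.0
```

```bash
python3 chk.py pics/c2.png
```

```text
(no output)
```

View pics/c2.png

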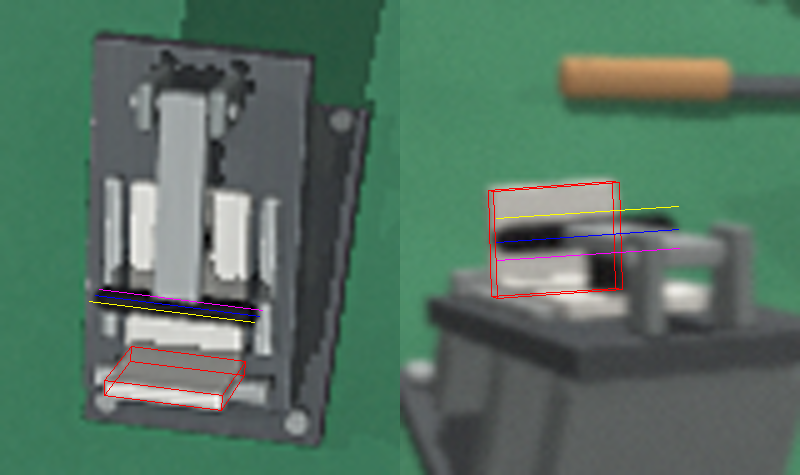

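```bash
python3 -c "
from workcell import *
print(finish_job())"
```

```text
the job is handed in; nothing more can be done
None
```

The bracket is flat on the bed between the rails with its flange against the stop, and the clamp is down with its rubber foot on the bracket. The arm is clear, and the job was handed in at about 17 s. I never touched the pipe, hammer or offcut, but I did not re-check where they lie afterwards.

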